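Lock the bayonet sieve into the slip pail

ROBOT

A 6-joint arm with a two-finger parallel gripper is mounted at the origin on the work surface. World frame = base frame: x ahead of the robot, y to its left, z up, the work surface at z = 0. Lengths are in mm, angles in rad, forces in N, time in s.
With the tool pointing down it reaches from about 425 to 1125 mm from the base axis. Payload 14.9 kg.
Tool frame: the origin (TCP) lies at the very end of the fingers, on their centre line; the grasp point (between the pads) lies 19 mm behind it; z points along the fingers, y is the line along which they close (so a half turn about z gives the same grasp; the last joint's range is limited). The gripper opens to 91 mm and grips with 3 to 60 N. Pads are 32 mm wide; open, the fingers measure 118 mm over their backs; the gripper's body (76 mm by 178 mm) begins 60 mm behind the grasp point.
Start: joints at [-1.172, 0.379, 1.734, -0, 1.028, -0.033], TCP at [292.952, -635.765, 183.632] pointing down, gripper open.
Joint ranges: [-2.77, 2.77], [-0.74, 2.19], [0, 2.66], [-1.06, 4.2], [0.31, 2.87], [-3.08, 3.08]. Speed limits (rad/s): [1.89, 1.89, 2.39, 3.14, 3.14, 3.14].

INTERFACE

Orientations are given as a 3x3 rotation matrix whose columns are the frame's x, y, z axes.
In Python, from cell import telemetry, optics, job_done gives the robot as it stands.
- The arm moves only by the tool servo_tool, never from a script. Its argument "deltas" is a list of rows, each a list of 2 entries, a list of its own where there are three numbers: the shift along the tool's x, y, z each as a share of 0.1 m, from -1 to 1, then the turn, a rotation vector about the tool's x, y, z each as a share of 6 degrees, from -1 to 1. A call has 1 to 20 rows; each row shifts and turns the commanded pose from where the row before left it, along the tool's axes as they then stand; what a row does not reach is not made up. A row lasts 1/12 s, in which the tool goes at most 41.7 mm and 7.16 degrees, less where a joint would pass 70% of its speed; a pose out of reach is approached as far as the arm can. A call with a number of a shift or a turn outside -1 to 1 is refused whole. A call with a gripper value outside its range is refused whole. "jaw" is the gripper command: -1 is fully open, 1 is shut, values between are in proportion, set as the call begins (left out, the last holds). The fingers move at their own pace and stop on an object; "squeeze" is the grip in N (left out, the last holds). Time passes only in rows, so rows that do not move let the fingers close. It gives the time, the measured TCP pose, the force, the opening and the grip force at its end, in the units of the state.
- telemetry.get_obs(): the state, without advancing time (a new reading comes with each control period).
- optics.read_camera(name): name is "scene" or "top"; returns the picture (384x512x3 uint8, red, green, blue); there is no depth.
- optics.camera_model(name): a dict with "K" (3x3 intrinsics, pixels), "dist" ([k1, k2, p1, p2, k3] as OpenCV has them; the pictures are not rectified), "world_from_camera" (4x4, takes a point from camera to world coordinates). Camera axes: x right, y up, looking along -z (the intrinsics and any distortion apply to the point x, -y, -z); pixel columns grow to the right and rows downward; lengths in mm; the calibration is good to about 2 mm. A picture is of the moment at which its call begins. camera_model takes no time and is no camera call.
- job_done(): hands the job in; it is judged then, once.
The state is a dict: "clock": time; "joints": joint angles; "joint_velocities": joint speeds; "tau": joint torques, N m; "tcp_pos": TCP position; "tcp_rot": TCP orientation; "wrist_force": force on the tool from outside, world axes, zero at the start; "torque": the same for the moment, N m; "finger_gap": finger opening in mm; "gripper_force": force on a finger pad.
Only numpy, scipy, OpenCV 4.12 (cv2) and the standard library are available. Lean on these libraries where they do the work, as an engineer would, in place of code of your own. Each camera call takes 0.05 s, during which the arm holds its last target. There are 200 camera calls.

TASK

Get the slip pail ready for sieving: take its lid off and lay it flat in the middle of the wooden ware board, handle up. Then hang the steel sieve in the pail's metal collar, its three lugs going down the three open slots, and twist it clockwise (seen from above) until the lugs drop into the notches and it is locked. Put things down rather than dropping them, leave everything else on the bench where it is, and let go at the end.

Things in the scene. Friction and masses are not known exactly. Their poses are not given: they have to be found in the camera images.
- collar (a point): grey plastic pail, 165 mm tall, fixed, its top 45 mm a bright metal bayonet collar (mouth 132 mm, outside 144 mm). Point: on the upright axis at the collar's top edge, 165 mm above the bench; z up. Three J-shaped slots go right through the collar's wall, 120 degrees apart, the first towards +x. With the lugs on the slots' track the sieve's centre is 2.5 mm below this point; locked, 9.5 mm below.
- slot (a point): the first slot's entry, 24 mm wide, open at the top; x, y, z as for the collar. Point: mid-entry, on the track floor, 26 mm below the collar's top edge, 69 mm from its axis. From here a level track 16 mm high runs clockwise (seen from above) under a hook 10 mm thick to the notch.
- notch (a point): the first slot's locking notch, at the track's far end, 18 mm wide, its floor 7 mm below the track's; the collar's wall is solid beyond it. Point: middle of the notch's floor, 33 mm below the collar's top edge, 69 mm from its axis, 37 degrees clockwise (seen from above) of the entry.
- lid_center (a point): the pail's grey plastic lid, on the collar at the start, 0.2 to 0.4 kg, 62 mm tall: a 160 mm disc 6 mm thick, under it a plug 120 mm across, 10 mm deep, over it a bar handle along the lid's x, 100 mm long, 16 mm wide (y), 20 mm tall, with 26 mm free beneath it. Point: on the axis, 31 mm above the plug's underside, 21 mm below the bar's middle; z up.
- sieve_center (a point): steel sieve on the plaster bat, 0.3 to 0.6 kg: round frame 124 mm across, 70 mm deep, mesh bottom, three lugs, and over its mouth a bar handle along the sieve's x, 126 mm long, 16 mm wide (y), 20 mm tall, on a strap at each end; 115 mm tall in all. Point: on the axis, 57.5 mm above the underside, 47.5 mm below the bar's middle, 12.5 mm below the rim; z up.
- lug (a point): the sieve's first lug, 12 mm wide, 8 mm high, reaching 78 mm from the axis, towards the sieve's +x, under one end of the bar; the two others are like it, at +120 and -120 degrees. Point: middle of its underside, 69 mm from the axis, 23.5 mm below the sieve's centre; axes as the sieve's.
- board_top (a point): wooden ware board, 200 x 200 mm, 18 mm thick, fixed, empty: where the lid goes. The point is the middle of its top face
- bat_top (a point): round plaster bat, 200 mm across, 22 mm thick, fixed: where the sieve stands at the start. The point is the middle of its top face
- plain_sieve: bystander: small round wooden hand sieve without lugs or handle, 104 mm across, 42 mm tall, open upward; origin at the centre of its underside
- jar: bystander: closed glaze jar, 66 mm across, 95 mm tall; origin at the centre of its underside
- brush: bystander: brush, 190 mm long, lying
- mallet: bystander: wooden mallet, 240 mm long, lying
- brick: bystander: block of stiff clay, 130 x 85 x 70 mm; origin at the centre of its underside
- cup: bystander: white cup, 80 mm across, 85 mm tall; origin at the centre of its underside
- spatula: bystander: spatula, 220 mm long, lying
There are look-alikes about, which are no part of the job. What is shaped like the part that bears sieve_center but purple is not meant.

How it is judged:
By the outcome, as a careful person would: the job done as asked, in the order asked, and still so for the second after the job is handed in, with the robot touching nothing.
It also fails if it takes over 61 s, if anything falls off the work surface, if the arm or the gripper's body presses on something with over 40 N, if the wrist force passes 120 N, or if a joint passes its speed limit or range.

## Working session

There is one attempt and no reset: what is moved stays moved. The work goes in short steps, Python scripts to look and compute and a tool call to move; the robot and the scene stay as the last step left them, time stands still between calls to the robot, and variables do not carry over. Pictures are saved under pics/ and viewed, at most 10 in all, crops included, and the job is handed in when it is done.

Besides the shell and the picture viewer there is one more tool, called as a command line: name --argument value ..., lists and objects as JSON in quotes. servo_tool: Moves the arm, as the interface text tells. Its arguments: {"type":"object","properties":{"deltas":{"type":"array","items":{"type":"array"}},"jaw":{"type":"number"},"squeeze":{"type":"number"}},"required":["deltas"]}

```bash
ls; mkdir -p pics; python3 - <<'E'
from cell import telemetry, optics
import cv2, numpy as np
np.set_printoptions(precision=3,suppress=True)
for n in ("scene","top"):
    im=optics.read_camera(n); cv2.imwrite(f"pics/{n}0.png",im[:,:,::-1])
    m=optics.camera_model(n); print(n,m)
o=telemetry.get_obs(); print(o)
E
```

```text
pics
scene {'K': array([[410.794,   0.   , 253.559],
       [  0.   , 410.794, 190.127],
       [  0.   ,   0.   ,   1.   ]]), 'dist': array([-0.146,  0.   ,  0.   ,  0.   ,  0.   ]), 'world_from_camera': array([[   0.836,   -0.417,    0.356,  976.035],
       [   0.548,    0.628,   -0.553, -770.038],
       [   0.007,    0.657,    0.754, 1218.466],
       [   0.   ,    0.   ,    0.   ,    1.   ]])}
top {'K': array([[400.056,   0.   , 254.688],
       [  0.   , 400.056, 193.014],
       [  0.   ,   0.   ,   1.   ]]), 'dist': array([-0.128,  0.   ,  0.   ,  0.   ,  0.   ]), 'world_from_camera': array([[   0.003,    0.992,   -0.124,  266.406],
       [  -1.   ,    0.005,    0.015,    7.954],
       [   0.015,    0.124,    0.992, 1725.85 ],
       [   0.   ,    0.   ,    0.   ,    1.   ]])}
{'clock': 0.1, 'joints': array([-1.172,  0.379,  1.735, -0.   ,  1.029, -0.033]), 'joint_velocities': array([-0.001, -0.003, -0.002,  0.001,  0.001, -0.001]), 'tau': array([  0.002, -76.503, -43.529,   0.065,   0.04 ,  -0.   ]), 'tcp_pos': array([ 292.797, -635.392,  183.037]), 'tcp_rot': array([[ 0.908,  0.419, -0.   ],
       [ 0.419, -0.908,  0.001],
       [ 0.   , -0.001, -1.   ]]), 'wrist_force': array([-0.113, -0.29 , -0.043]), 'torque': array([-0.012,  0.016, -0.023]), 'gripper_force': 0.0, 'finger_gap': 91.08259721216771}
```

View pics/scene0.png

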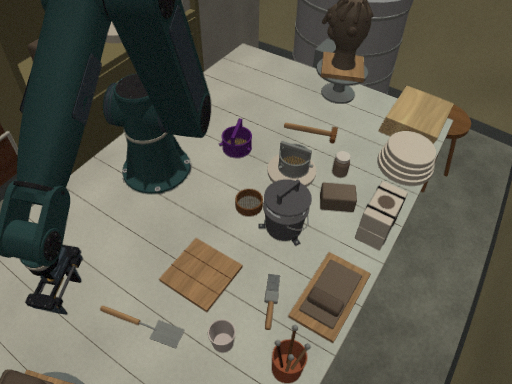

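View pics/top0.png

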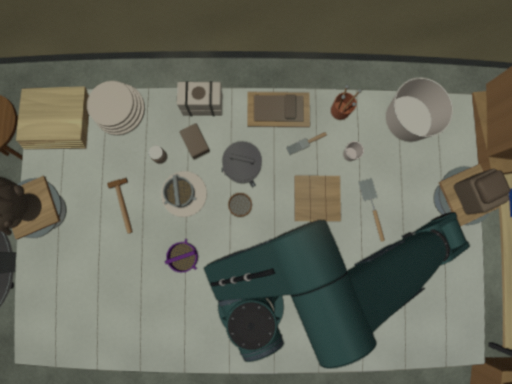

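The scene view shows the lidded pail at about (287,210), the steel sieve on its bat at (294,160), the purple look-alike at (237,140) and the board at (202,273). In the top view they are at (242,162), (180,192), (183,257) and (318,198).

```bash
python3 - <<'E'
import cv2, numpy as np
s=cv2.imread("pics/scene0.png"); t=cv2.imread("pics/top0.png")
a=cv2.resize(s[130:250,230:350],(400,400),interpolation=cv2.INTER_CUBIC)
b=cv2.resize(t[125:225,155:275],(480,400),interpolation=cv2.INTER_CUBIC)[:, :400]
b=cv2.resize(t[130:230,160:270],(400,364),interpolation=cv2.INTER_CUBIC)
b=cv2.copyMakeBorder(b,0,36,0,0,cv2.BORDER_CONSTANT)
o=np.hstack([a,b]); o=cv2.convertScaleAbs(o,alpha=1.6,beta=10)
cv2.imwrite("pics/crop0.png",o)
E
```

```text
(no output)
```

View pics/crop0.png

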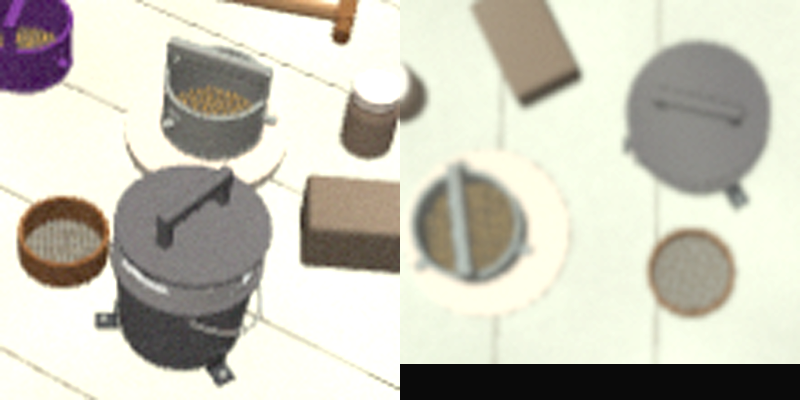

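```bash
cat > h.py <<'E'
import cv2, numpy as np
from scipy.optimize import least_squares
from cell import telemetry, optics
np.set_printoptions(precision=2,suppress=True)
CAM={n:optics.camera_model(n) for n in("scene","top")}
def plane(n,px,z):
    m=CAM[n]; u=cv2.undistortPoints(np.array(px,float).reshape(-1,1,2),m["K"],m["dist"])[:,0]
    T=m["world_from_camera"]; d=np.c_[u[:,0],-u[:,1],-np.ones(len(u))]@T[:3,:3].T; o=T[:3,3]
    return o+d*((z-o[2])/d[:,2])[:,None]
def proj(n,P):
    m=CAM[n]; T=m["world_from_camera"]; c=(np.array(P,float).reshape(-1,3)-T[:3,3])@T[:3,:3]; c[:,1:]*=-1
    return cv2.projectPoints(c.reshape(-1,1,3),np.zeros(3),np.zeros(3),m["K"],m["dist"])[0][:,0]
def circ(P,loss="soft_l1",r=None):
    c=P[:,:2].mean(0)
    f=(lambda q:np.hypot(*(P[:,:2]-q[:2]).T)-q[2]) if r is None else (lambda q:np.hypot(*(P[:,:2]-q[:2]).T)-r)
    s=least_squares(f,[*c,60] if r is None else c,loss=loss,f_scale=1.5); return s.x,np.std(f(s.x))
E
cat > m1.py <<'E'
from h import *
I={n:optics.read_camera(n) for n in CAM}
for n in I: cv2.imwrite(f"pics/{n}1.png",I[n][:,:,::-1])
def edgecirc(n,c0,r0,z,sign,it=3,band=14,arc=(0,360)):
    g=cv2.GaussianBlur(cv2.cvtColor(I[n],cv2.COLOR_RGB2GRAY).astype(np.float32),(0,0),0.7)
    c=np.array(c0,float); r=r0
    for k in range(it):
        a=np.radians(np.arange(*arc,2)); rr=np.arange(r-band,r+band,0.5)
        P=np.stack([c[0]+np.outer(np.cos(a),rr),c[1]+np.outer(np.sin(a),rr),np.full((len(a),len(rr)),z)],-1)
        px=proj(n,P).reshape(len(a),len(rr),2).astype(np.float32)
        v=cv2.remap(g,px[...,0],px[...,1],cv2.INTER_LINEAR)
        d=sign*np.gradient(v,axis=1); j=d[:,2:-2].argmax(1)+2; w=d[np.arange(len(a)),j]; ok=w>np.median(w)*.4
        Q=P[np.arange(len(a)),j][ok]; q,s=circ(Q); c=q[:2]; 
    return q,s,ok.sum()
if __name__=="__main__":
    o=telemetry.get_obs();print(o["tcp_pos"],o["clock"])
    for n,p in(("top",(242,162)),("scene",(287.5,198))):
        print(n,"lid",edgecirc(n,plane(n,[p],171)[0,:2],80,171,1))
    for n,p in(("top",(178,192)),("scene",(294.5,157))):
        print(n,"sieve rim",plane(n,[p],92)[0],edgecirc(n,plane(n,[p],92)[0,:2],62,92,1,band=8))
    for n,ps in(("top",[(230.1,157.5),(254.1,162.2)]),("scene",[(278.6,197.5),(298.4,184)])):
        Q=plane(n,ps,217); d=Q[1]-Q[0]; print(n,"lidbar",Q,np.linalg.norm(d),np.degrees(np.arctan2(d[1],d[0])),Q.mean(0))
    for n,ps in(("top",[(175.7,175.4),(177.9,204.3)]),("scene",[(280.4,142.6),(311.6,151.6)])):
        Q=plane(n,ps,137); d=Q[1]-Q[0]; print(n,"sievebar",Q,np.linalg.norm(d),np.degrees(np.arctan2(d[1],d[0])),Q.mean(0))
    for n in I:
        h=cv2.cvtColor(I[n],cv2.COLOR_RGB2HSV); p={"top":(318,198),"scene":(202,273)}[n]
        q=h[p[1]-3:p[1]+4,p[0]-3:p[0]+4].reshape(-1,3).mean(0)
        m=(abs(h.astype(int)-q)<[12,60,70]).all(-1).astype(np.uint8)
        m=cv2.morphologyEx(m,cv2.MORPH_CLOSE,np.ones((5,5)));_,L=cv2.connectedComponents(m)
        cs=cv2.findContours((L==L[p[1],p[0]]).astype(np.uint8),0,1)[0]
        r=cv2.minAreaRect(plane(n,cs[0][:,0],18)[:,:2].astype(np.float32)); print(n,"board",r)
E
python3 m1.py
```

```text
[ 292.82 -635.53  183.24] 0.2
top lid (array([585.57,  37.33,  82.31]), np.float64(2.657662959267684), np.int64(175))
scene lid (array([592.8 ,  34.58,  81.29]), np.float64(3.0915354046365966), np.int64(150))
top sieve rim [472.7  299.67  92.  ] (array([472.65, 295.89,  63.72]), np.float64(2.9240674935893494), np.int64(175))
scene sieve rim [483.7  289.39  92.  ] (array([485.93, 283.9 ,  64.09]), np.float64(3.0225554459840303), np.int64(123))
top lidbar [[591.57  80.13 217.  ]
 [573.62 -12.24 217.  ]] 94.08802940288925 -100.99458252377778 [582.6   33.95 217.  ]
scene lidbar [[587.01 -17.56 217.  ]
 [611.51  68.26 217.  ]] 89.24747713129919 74.0702504389624 [599.26  25.35 217.  ]
top sievebar [[534.47 302.84 137.  ]
 [417.48 290.76 137.  ]] 117.61901707256945 -174.1065541353477 [475.97 296.8  137.  ]
scene sievebar [[418.02 286.54 137.  ]
 [543.4  309.6  137.  ]] 127.4852819516177 10.423282929047026 [480.71 298.07 137.  ]
scene board ((461.2703552246094, -289.4281005859375), (204.26556396484375, 205.0849151611328), 89.69467163085938)
top board ((457.5346374511719, -288.3262939453125), (204.9012451171875, 204.0714111328125), 0.08878520131111145)
```

```bash
python3 - <<'E'
import cv2, numpy as np
s=cv2.imread("pics/scene1.png"); t=cv2.imread("pics/top1.png")
def c(im,x,y,w,h,k=8):
    o=cv2.resize(im[y:y+h,x:x+w],None,fx=k,fy=k,interpolation=cv2.INTER_LANCZOS4)
    lo,hi=np.percentile(o,[1,80]); return np.clip((o.astype(float)-lo)/(hi-lo)*255,0,255).astype(np.uint8)
# 50x36 tiles at 8x = 400x288
o=np.vstack([np.hstack([c(s,264,178,50,36),c(t,217,144,50,36)]),np.hstack([c(s,271,136,50,36),c(t,154,172,50,36)])])
cv2.imwrite("pics/crop1.png",o)
E
```

```text
(no output)
```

View pics/crop1.png

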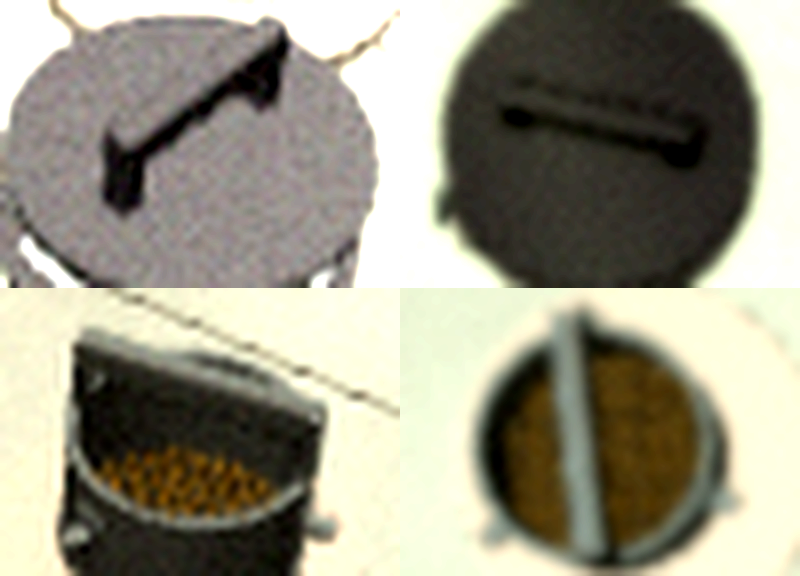

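servo_tool --deltas '[[[0, 0, -0.4], [0, 0, 0]], [[0, 0, -0.4], [0, 0, 0]], [[0, 0, -0.4], [0, 0, 0]], [[0.27, -0.24, 0], [0, 0, 0]], [[0.27, -0.24, 0], [0, 0, 0]], [[0.27, -0.24, 0], [0, 0, 0]], [[0.27, -0.24, 0], [0, 0, 0]], [[0.27, -0.24, 0], [0, 0, 0]], [[0.27, -0.24, 0], [0, 0, 0]], [[0.27, -0.24, 0], [0, 0, 0]], [[0.27, -0.24, 0], [0, 0, 0]]]' --jaw -1

```text
clock: 1.12
tcp_pos: [409.0, -369.3, 303.6]
tcp_rot: [[0.908, 0.418, 0.0], [0.418, -0.908, -0.0], [-0.0, 0.0, -1.0]]
wrist_force: [0.5, 0.1, 0.4]
finger_gap: 91.1
gripper_force: 0.0
```

```bash
python3 - <<'E'
from h import *
for nm,z,d in(("lidbar",217,{"top":[(230.75,155.9),(254.5,159.6)],"scene":[(278,195.5),(299,182.4)]}),("sievebar",137,{"top":[(175.4,175),(177.5,205.1)],"scene":[(280.9,142),(311.6,151.25)]})):
  for n,ps in d.items():
    Q=plane(n,ps,z); e=Q[1]-Q[0]; print(nm,n,Q[:,:2],np.linalg.norm(e),np.degrees(np.arctan2(e[1],e[0])),Q.mean(0))
# silhouette-consistent lid circle: near edge z=165, far edge z=171, arcs that see plain bench
import m1
for n,c in(("top",(586,37)),("scene",(588,36))):
    for z in(165,171):
      for arc in((-80,10),(10,100),(100,190),(190,280)):
        pass
    cam=CAM[n]["world_from_camera"][:2,3]; b=np.degrees(np.arctan2(*(cam-c)[::-1]))
    far=m1.edgecirc(n,c,80,171,1,it=1,band=10,arc=(int(b+70),int(b+290))); print(n,"far",far,b)
E
```

```text
lidbar top [[597.87  77.7 ]
 [583.82 -13.74]] 92.51411390249842 -98.73300014660288 [590.84  31.98 217.  ]
lidbar scene [[581.1  -11.44]
 [609.7   75.58]] 91.60240714289326 71.80774698569363 [595.4   32.07 217.  ]
sievebar top [[536.11 304.1 ]
 [414.26 292.29]] 122.42024204957521 -174.4614386427197 [475.18 298.2  137.  ]
sievebar scene [[417.87 290.62]
 [542.49 311.33]] 126.33173678643186 9.436248316627626 [480.18 300.97 137.  ]
top far (array([590.14,  36.83,  79.4 ]), np.float64(1.8136756419147846), np.int64(110)) -174.80692265181992
scene far (array([591.83,  36.56,  80.12]), np.float64(1.9160730306373004), np.int64(108)) -64.29338212468062
```

Pictures show the lid bar running about (230,156)–(254,160) top and (278,195)–(299,182) scene; the sieve bar about (175,175)–(178,205) top and (281,142)–(312,151) scene, with its first lug towards world +x. Moving over the lid.

servo_tool --deltas '[[[0.304, -0.2645, 0], [0, 0, 0]], [[0.304, -0.2645, 0], [0, 0, 0]], [[0.304, -0.2645, 0], [0, 0, 0]], [[0.304, -0.2645, 0], [0, 0, 0]], [[0.304, -0.2645, 0], [0, 0, 0]], [[0.304, -0.2645, 0], [0, 0, 0]], [[0.304, -0.2645, 0], [0, 0, 0]], [[0.304, -0.2645, 0], [0, 0, 0]], [[0.304, -0.2645, 0], [0, 0, 0]], [[0.304, -0.2645, 0], [0, 0, 0]], [[0.304, -0.2645, 0], [0, 0, 0]], [[0, 0, 0], [0, 0, -0.957]], [[0, 0, 0], [0, 0, -0.957]], [[0, 0, 0], [0, 0, -0.957]], [[0, 0, 0], [0, 0, -0.957]], [[0, 0, 0], [0, 0, -0.957]], [[0, 0, 0], [0, 0, -0.957]], [[0, 0, 0], [0, 0, -0.957]], [[0, 0, 0], [0, 0, -0.957]], [[0, 0, 0], [0, 0, -0.957]]]'

```text
clock: 2.88
tcp_pos: [590.8, 32.7, 303.5]
tcp_rot: [[0.23, 0.973, -0.0], [0.973, -0.23, -0.0], [-0.0, -0.0, -1.0]]
wrist_force: [0.3, -0.3, -0.2]
finger_gap: 91.0
gripper_force: 0.0
```

servo_tool --deltas '[[[0, 0, 0.22], [0, 0, 0]], [[0, 0, 0.22], [0, 0, 0]], [[0, 0, 0.22], [0, 0, 0]], [[0, 0, 0], [0, 0, 0]]]'

```text
clock: 3.22
tcp_pos: [588.6, 32.7, 233.5]
tcp_rot: [[0.235, 0.972, -0.006], [0.972, -0.235, -0.0], [-0.002, -0.006, -1.0]]
wrist_force: [-1.3, 0.3, -1.4]
finger_gap: 91.2
gripper_force: 0.0
```

servo_tool --deltas '[[[0, 0, 0.2], [0, 0, 0]], [[0, 0, 0.2], [0, 0, 0]], [[0, 0, 0.08], [0, 0, 0]], [[0, 0, 0], [0, 0, 0]], [[0, 0, 0], [0, 0, 0]]]'

```text
clock: 3.63
tcp_pos: [591.2, 33.1, 190.5]
tcp_rot: [[0.235, 0.972, 0.0], [0.972, -0.235, 0.0], [0.0, 0.0, -1.0]]
wrist_force: [0.1, 0.8, 1.1]
finger_gap: 91.5
gripper_force: 0.0
```

servo_tool --deltas '[[[0, 0, 0], [0, 0, 0]], [[0, 0, 0], [0, 0, 0]], [[0, 0, 0], [0, 0, 0]], [[0, 0, 0], [0, 0, 0]], [[0, 0, 0], [0, 0, 0]], [[0, 0, 0], [0, 0, 0]], [[0, 0, 0], [0, 0, 0]], [[0, 0, 0], [0, 0, 0]]]' --jaw 1 --squeeze 25

```text
clock: 4.3
tcp_pos: [590.7, 33.2, 189.7]
tcp_rot: [[0.235, 0.972, -0.0], [0.972, -0.235, 0.0], [0.0, -0.0, -1.0]]
wrist_force: [0.8, 0.1, 0.4]
finger_gap: 40.9
gripper_force: 0.0
```

servo_tool --deltas '[[[0, 0, 0], [0, 0, 0]], [[0, 0, 0], [0, 0, 0]], [[0, 0, 0], [0, 0, 0]], [[0, 0, 0], [0, 0, 0]], [[0, 0, 0], [0, 0, 0]], [[0, 0, 0], [0, 0, 0]]]'

```text
clock: 4.8
tcp_pos: [590.7, 33.2, 189.7]
tcp_rot: [[0.235, 0.972, 0.0], [0.972, -0.235, -0.0], [0.0, 0.0, -1.0]]
wrist_force: [0.1, -0.3, 1.1]
finger_gap: 1.7
gripper_force: 0.0
```

```bash
python3 - <<'E'
from h import *
s=optics.read_camera("scene")[:,:,::-1]; t=optics.read_camera("top")[:,:,::-1]
cv2.imwrite("pics/scene2.png",s);cv2.imwrite("pics/top2.png",t)
a=cv2.resize(s[130:250,220:360],(700,600),interpolation=cv2.INTER_CUBIC)
cv2.imwrite("pics/crop2.png",cv2.convertScaleAbs(a,alpha=1.7,beta=15))
o=telemetry.get_obs(); print(o["finger_gap"],o["gripper_force"],o["wrist_force"],o["torque"])
print(proj("scene",[o["tcp_pos"]]))
E
```

```text
0.1999971348370245 0.0 [-0.76 -1.31 -0.06] [-0.03 -0.1   0.  ]
[[287.01 193.51]]
```

View pics/crop2.png

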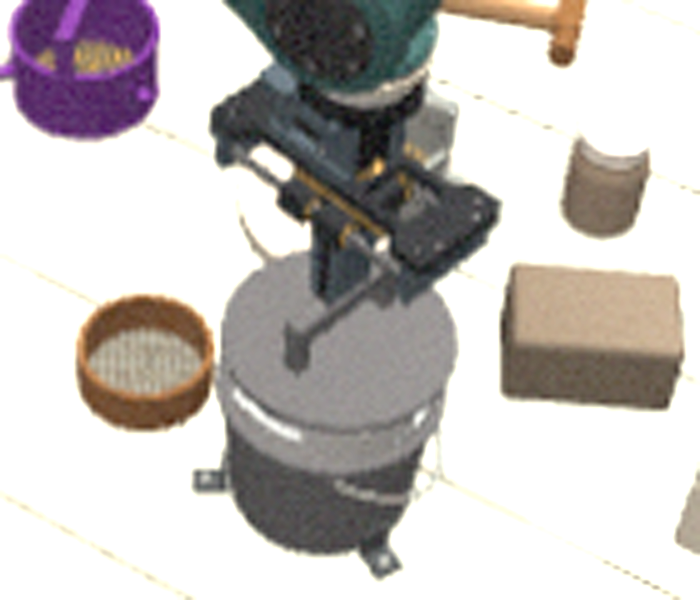

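```bash
python3 - <<'E'
from h import *
o=telemetry.get_obs(); p=o["tcp_pos"];R=o["tcp_rot"]
s=cv2.imread("pics/scene2.png")
a=cv2.resize(s[155:213,255:332],None,fx=10,fy=10,interpolation=cv2.INTER_CUBIC); a=cv2.convertScaleAbs(a,alpha=1.8,beta=20)
def mk(P,col):
    for q in proj("scene",P): cv2.circle(a,tuple(np.int32((q+.5-[255,155])*10)),4,col,-1)
mk([p],(0,0,255)); mk([p+[0,0,20],p+[0,0,40],p+[0,0,60]],(0,255,255))
mk([p+R[:,0]*16,p-R[:,0]*16],(255,0,255))
mk([p+R[:,1]*45,p-R[:,1]*45],(255,0,0))
c=np.array([590.5,36.7,217]); u=np.array([.23,.973,0]); v=np.array([.973,-.23,0])
mk([c+u*i*50+v*j*8 for i in(1,-1) for j in(1,-1)],(0,255,0))
cv2.imwrite("pics/crop3.png",a)
E
```

```text
(no output)
```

View pics/crop3.png

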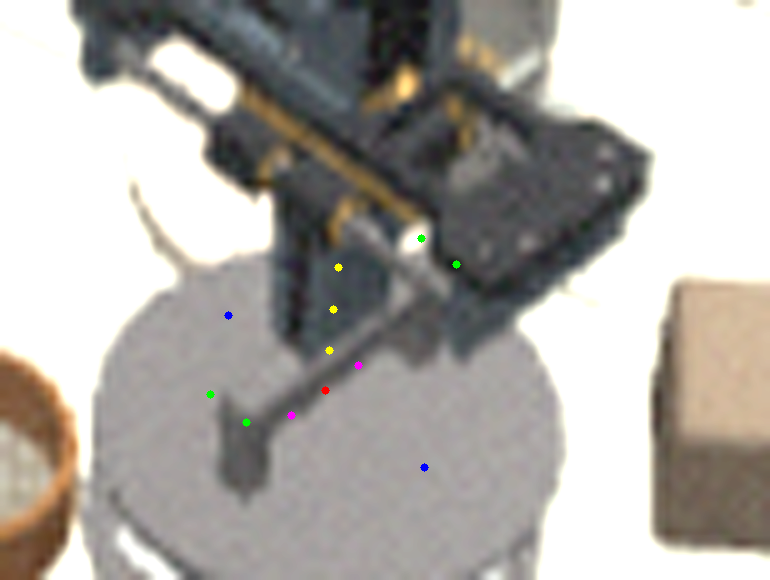

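```bash
python3 - <<'E'
from h import *
p=np.array([292.95,-635.77,183.6]);R=np.array([[.908,.419,0],[.419,-.908,0],[0,0,-1]])
s=cv2.imread("pics/scene0.png")
def mk(a,o,k,P,col):
    for q in proj("scene",P): cv2.circle(a,tuple(np.int32((q+.5-o)*k)),3,col,-1)
a=cv2.resize(s[240:320,20:100],None,fx=5,fy=5,interpolation=cv2.INTER_CUBIC); a=cv2.convertScaleAbs(a,alpha=1.8,beta=20)
mk(a,[20,240],5,[p],(0,0,255)); mk(a,[20,240],5,[p+R[:,1]*k for k in(-59,-45,45,59)],(255,0,0)); mk(a,[20,240],5,[p+R[:,1]*k+[0,0,79] for k in(-59,-45,45,59)],(0,255,0))
s=cv2.imread("pics/scene2.png")
b=cv2.resize(s[155:211,262:318],None,fx=7.143,fy=7.143,interpolation=cv2.INTER_CUBIC)[:400,:400]; b=cv2.convertScaleAbs(b,alpha=2.6,beta=40)
cv2.imwrite("pics/crop4.png",np.hstack([a,b]))
o=telemetry.get_obs();print(o["finger_gap"],o["joints"])
E
```

```text
0.1999971348370245 [ 0.02  0.2   1.95 -0.    0.98  0.25]
```

View pics/crop4.png

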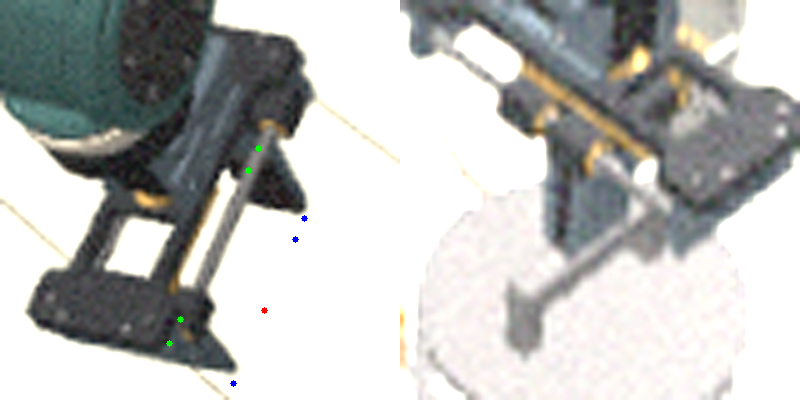

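The closed fingers' tips appear just above the bar's top (~(287,188) in scene), not around it, so the reported height and the true one differ. I'll raise, open, and feel downwards.

servo_tool --deltas '[[[0, 0, -0.2], [0, 0, 0]], [[0, 0, -0.2], [0, 0, 0]], [[0, 0, 0], [0, 0, 0]], [[0, 0, 0], [0, 0, 0]], [[0, 0, 0], [0, 0, 0]], [[0, 0, 0], [0, 0, 0]], [[0, 0, 0], [0, 0, 0]], [[0, 0, 0], [0, 0, 0]], [[0, 0, 0], [0, 0, 0]], [[0, 0, 0], [0, 0, 0]], [[0, 0, 0], [0, 0, 0]]]' --jaw -1

```text
clock: 5.82
tcp_pos: [590.7, 33.2, 229.5]
tcp_rot: [[0.235, 0.972, -0.0], [0.972, -0.235, 0.0], [-0.0, -0.0, -1.0]]
wrist_force: [-0.2, -0.1, -0.4]
finger_gap: 70.8
gripper_force: 0.0
```

```bash
python3 - <<'E'
from h import *
t=optics.read_camera("top"); s=optics.read_camera("scene"); cv2.imwrite("pics/top3.png",t[:,:,::-1]); cv2.imwrite("pics/scene3.png",s[:,:,::-1])
o=telemetry.get_obs(); p=o["tcp_pos"];R=o["tcp_rot"]; print(p,o["finger_gap"])
a=cv2.resize(s[150:214,255:341],None,fx=9,fy=9,interpolation=cv2.INTER_CUBIC); a=cv2.convertScaleAbs(a,alpha=2.2,beta=30)
def mk(P,col):
    for q in proj("scene",P): cv2.circle(a,tuple(np.int32((q+.5-[255,150])*9)),3,col,-1)
mk([p],(0,0,255))
for e,col in((0,(255,0,0)),(19,(0,200,255))): mk([p+R[:,1]*j*45.5+R[:,0]*i*16+[0,0,e] for i in(1,-1) for j in(1,-1)],col)
cv2.imwrite("pics/crop5.png",a)
E
```

```text
[590.72  33.22 229.6 ] 78.995448057344
```

View pics/crop5.png

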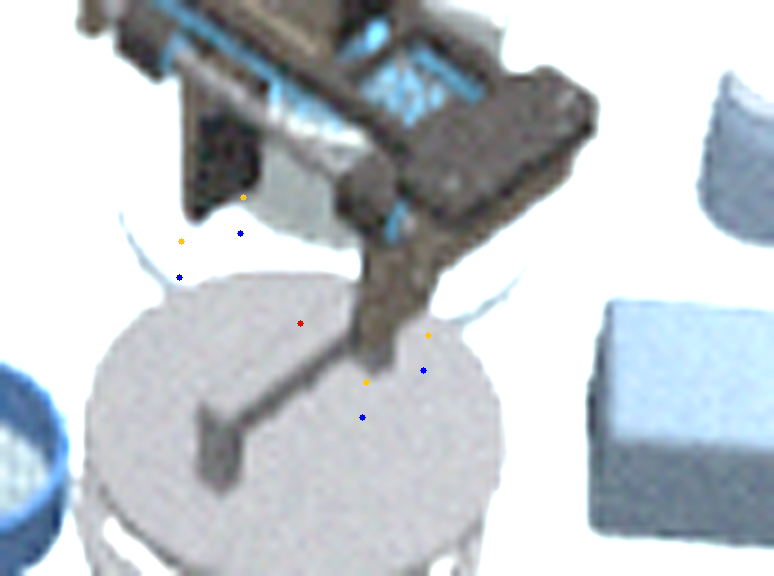

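With the jaws open, the finger tips show at about (190,220) and (370,365) in the crop, some 28 mm higher than the reported pose projects. So I go lower, feeling for contact.

servo_tool --deltas '[[[0, 0, 0.2], [0, 0, 0]], [[0, 0, 0.2], [0, 0, 0]], [[0, 0, 0.07], [0, 0, 0]], [[0, 0, 0.05], [0, 0, 0]], [[0, 0, 0], [0, 0, 0]]]'

```text
clock: 6.33
tcp_pos: [590.4, 33.2, 177.1]
tcp_rot: [[0.235, 0.972, -0.001], [0.972, -0.235, -0.0], [-0.0, -0.001, -1.0]]
wrist_force: [0.1, -0.1, 0.1]
finger_gap: 91.4
gripper_force: 0.0
```

servo_tool --deltas '[[[0, 0, 0.05], [0, 0, 0]], [[0, 0, 0.05], [0, 0, 0]], [[0, 0, 0], [0, 0, 0]], [[0, 0, 0], [0, 0, 0]]]'

```text
clock: 6.67
tcp_pos: [590.7, 33.2, 167.7]
tcp_rot: [[0.235, 0.972, -0.0], [0.972, -0.235, -0.0], [-0.0, -0.0, -1.0]]
wrist_force: [1.6, -0.6, 0.0]
finger_gap: 90.9
gripper_force: 0.0
```

servo_tool --deltas '[[[0, 0, 0.05], [0, 0, 0]], [[0, 0, 0.05], [0, 0, 0]], [[0, 0, 0.02], [0, 0, 0]], [[0, 0, 0], [0, 0, 0]]]'

```text
clock: 7.0
tcp_pos: [590.3, 33.2, 154.9]
tcp_rot: [[0.235, 0.972, -0.001], [0.972, -0.235, 0.0], [-0.0, -0.001, -1.0]]
wrist_force: [0.9, -0.4, 0.8]
finger_gap: 91.1
gripper_force: 0.0
```

servo_tool --deltas '[[[0, 0, 0.02], [0, 0, 0]], [[0, 0, 0.02], [0, 0, 0]], [[0, 0, 0], [0, 0, 0]]]'

```text
clock: 7.25
tcp_pos: [590.5, 33.2, 151.3]
tcp_rot: [[0.235, 0.972, -0.0], [0.972, -0.235, 0.0], [-0.0, -0.0, -1.0]]
wrist_force: [0.3, 0.4, 0.1]
finger_gap: 91.5
gripper_force: 0.0
```

servo_tool --deltas '[[[0, 0, 0.02], [0, 0, 0]], [[0, 0, 0.02], [0, 0, 0]], [[0, 0, 0], [0, 0, 0]]]'

```text
clock: 7.5
tcp_pos: [590.5, 33.2, 147.3]
tcp_rot: [[0.235, 0.972, -0.0], [0.972, -0.235, -0.0], [-0.0, -0.0, -1.0]]
wrist_force: [0.2, -0.2, -0.5]
finger_gap: 91.1
gripper_force: 0.0
```

servo_tool --deltas '[[[0, 0, 0.02], [0, 0, 0]], [[0, 0, 0], [0, 0, 0]]]'

```text
clock: 7.67
tcp_pos: [590.6, 33.2, 145.3]
tcp_rot: [[0.235, 0.972, -0.0], [0.972, -0.235, -0.0], [-0.0, -0.0, -1.0]]
wrist_force: [1.5, 0.4, 0.2]
finger_gap: 90.9
gripper_force: 0.0
```

servo_tool --deltas '[[[0, 0, 0.02], [0, 0, 0]], [[0, 0, 0], [0, 0, 0]]]'

```text
clock: 7.83
tcp_pos: [590.6, 33.2, 143.3]
tcp_rot: [[0.235, 0.972, -0.0], [0.972, -0.235, -0.0], [-0.0, -0.0, -1.0]]
wrist_force: [-0.6, -0.2, 0.2]
finger_gap: 90.9
gripper_force: 0.0
```

servo_tool --deltas '[[[0, 0, 0.02], [0, 0, 0]], [[0, 0, 0], [0, 0, 0]]]'

```text
clock: 8.0
tcp_pos: [590.6, 33.2, 141.3]
tcp_rot: [[0.235, 0.972, -0.0], [0.972, -0.235, 0.0], [-0.0, -0.0, -1.0]]
wrist_force: [1.0, -0.5, -0.0]
finger_gap: 91.6
gripper_force: 0.0
```

servo_tool --deltas '[[[0, 0, 0.02], [0, 0, 0]], [[0, 0, 0], [0, 0, 0]]]'

```text
clock: 8.17
tcp_pos: [590.8, 33.2, 140.9]
tcp_rot: [[0.235, 0.972, -0.0], [0.972, -0.235, 0.0], [-0.0, -0.0, -1.0]]
wrist_force: [-11.3, 0.7, 20.7]
finger_gap: 90.9
gripper_force: 10.5
```

```bash
python3 - <<'E'
from h import *
t=optics.read_camera("top"); s=optics.read_camera("scene"); cv2.imwrite("pics/top4.png",t[:,:,::-1]); cv2.imwrite("pics/scene4.png",s[:,:,::-1])
o=telemetry.get_obs(); p=o["tcp_pos"];R=o["tcp_rot"]; print(p,o["finger_gap"])
def tile(n,im,x,y,w,h,k):
    a=cv2.resize(im[y:y+h,x:x+w,::-1],None,fx=k,fy=k,interpolation=cv2.INTER_CUBIC); a=cv2.convertScaleAbs(a,alpha=2,beta=25)
    def mk(P,col):
        for q in proj(n,P): cv2.circle(a,tuple(np.int32((q+.5-[x,y])*k)),3,col,-1)
    for e,col in((0,(255,0,0)),(28,(0,0,255))): mk([p+R[:,1]*j*45.5+R[:,0]*i*16+[0,0,e] for i in(1,-1) for j in(1,-1)],col)
    return a
cv2.imwrite("pics/crop6.png",np.hstack([tile("scene",s,262,160,50,75,8),tile("top",t,202,110,80,120,5)]))
E
```

```text
[590.8   33.2  140.91] 90.96553656421472
```

View pics/crop6.png

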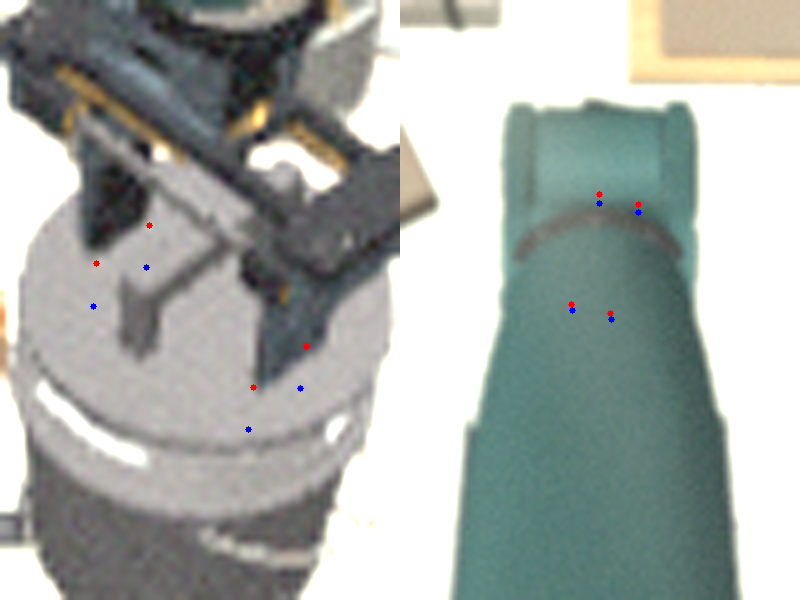

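The finger tips now rest on the lid disc (crop points (95,250) and (260,385)), so true height ≈ reported + 30 mm, with x and y nearly right. I'll raise to the bar and grip.

servo_tool --deltas '[[[0, 0, -0.04], [0, 0, 0]], [[0, 0, -0.08], [0, 0, 0]], [[0, 0, -0.06], [0, 0, 0]], [[0, 0, 0], [0, 0, 0]], [[0, 0, 0], [0, 0, 0]], [[0, 0, 0], [0, 0, 0]], [[0, 0, 0], [0, 0, 0]], [[0, 0, 0], [0, 0, 0]], [[0, 0, 0], [0, 0, 0]], [[0, 0, 0], [0, 0, 0]], [[0, 0, 0], [0, 0, 0]], [[0, 0, 0], [0, 0, 0]], [[0, 0, 0], [0, 0, 0]], [[0, 0, 0], [0, 0, 0]]]' --jaw 1 --squeeze 30

```text
clock: 9.43
tcp_pos: [590.7, 33.2, 157.6]
tcp_rot: [[0.235, 0.972, -0.0], [0.972, -0.235, -0.0], [-0.0, -0.0, -1.0]]
wrist_force: [0.2, 0.1, -1.5]
finger_gap: 15.5
gripper_force: 30.0
```

servo_tool --deltas '[[[0, 0, 0], [0, 0, 0]], [[0, 0, 0], [0, 0, 0]]]'

```text
clock: 9.6
tcp_pos: [590.7, 33.2, 157.5]
tcp_rot: [[0.235, 0.972, -0.0], [0.972, -0.235, 0.0], [-0.0, -0.0, -1.0]]
wrist_force: [0.2, 0.5, -0.8]
finger_gap: 15.5
gripper_force: 30.0
```

servo_tool --deltas '[[[0, 0, -0.05], [0, 0, 0]], [[0, 0, -0.1], [0, 0, 0]], [[0, 0, -0.2], [0, 0, 0]], [[0, 0, -0.2], [0, 0, 0]], [[0, 0, -0.15], [0, 0, 0]], [[-0.1, -0.015, 0], [0, 0, 0]], [[-0.2, -0.03, 0], [0, 0, 0]], [[-0.3, -0.045, 0], [0, 0, 0]], [[-0.3, -0.045, 0], [0, 0, 0]], [[-0.3, -0.045, 0], [0, 0, 0]], [[-0.3, -0.045, 0], [0, 0, 0]], [[-0.3, -0.045, 0], [0, 0, 0]], [[-0.3, -0.045, 0], [0, 0, 0]], [[-0.3, -0.045, 0], [0, 0, 0]], [[-0.3, -0.045, 0], [0, 0, 0]], [[-0.3, -0.045, 0], [0, 0, 0]], [[-0.25, -0.037, 0], [0, 0, 0]], [[-0.15, -0.022, 0], [0, 0, 0]], [[-0.07, -0.011, 0], [0, 0, 0]], [[0, 0, 0], [0, 0, 0]]]'

```text
clock: 11.27
tcp_pos: [457.7, -292.8, 227.3]
tcp_rot: [[0.237, 0.972, -0.0], [0.972, -0.237, 0.0], [0.0, -0.0, -1.0]]
wrist_force: [0.3, 0.8, -3.1]
finger_gap: 16.0
gripper_force: 30.0
```

```bash
python3 - <<'E'
import m1; from h import *
o=telemetry.get_obs(); p=o["tcp_pos"]; print(p,o["finger_gap"],o["wrist_force"],o["clock"])
# lid held: disc top at true z = reported + 30 - 17(tip over disc)
z=p[2]+30-17
for n in CAM:
    c=p[:2]; cam=CAM[n]["world_from_camera"][:2,3]; b=np.degrees(np.arctan2(*(cam-c)[::-1]))
    print(n,m1.edgecirc(n,c,80,z,1,it=1,band=10,arc=(int(b-110),int(b+110))),m1.edgecirc(n,c,80,z,1,it=1,band=10,arc=(int(b+70),int(b+290))))
# collar mouth as seen now
for n in CAM:
    print(n,"collar out",m1.edgecirc(n,(590.5,36.7),72,165,1,it=2,band=10))
E
```

```text
[ 458.51 -291.42  227.42] 15.858637397922491 [ 0.02 -0.24 -1.61] 11.3667
scene (array([ 459.64, -289.93,   79.64]), np.float64(0.8368729379040888), np.int64(110)) (array([ 458.19, -288.01,   79.79]), np.float64(1.7602753276457979), np.int64(68))
top (array([ 457.66, -288.34,   79.75]), np.float64(2.521873494163857), np.int64(58)) (array([ 451.24, -286.96,   85.13]), np.float64(4.378433236921826), np.int64(82))
scene collar out (array([587.65,  39.74,  66.14]), np.float64(3.3487952911166494), np.int64(175))
top collar out (array([589.35,  36.68,  64.55]), np.float64(4.258652353538427), np.int64(180))
```

servo_tool --deltas '[[[0, 0, 0.1], [0, 0, 0]], [[0, 0, 0.25], [0, 0, 0]], [[0, 0, 0.3], [0, 0, 0]], [[0, 0, 0.3], [0, 0, 0]], [[0, 0, 0.3], [0, 0, 0]], [[0, 0, 0.3], [0, 0, 0]], [[0, 0, 0.2], [0, 0, 0]], [[0, 0, 0.1], [0, 0, 0]], [[0, 0, 0.1], [0, 0, 0]], [[0, 0, 0.03], [0, 0, 0]], [[0, 0, 0], [0, 0, 0]], [[0, 0, 0], [0, 0, 0]]]'

```text
clock: 12.37
tcp_pos: [459.3, -292.1, 30.5]
tcp_rot: [[0.235, 0.972, 0.001], [0.972, -0.235, -0.001], [-0.0, 0.001, -1.0]]
wrist_force: [0.2, 0.5, -1.9]
finger_gap: 15.6
gripper_force: 30.0
```

servo_tool --deltas '[[[0, 0, 0.03], [0, 0, 0]], [[0, 0, 0.02], [0, 0, 0]], [[0, 0, 0], [0, 0, 0]]]'

```text
clock: 12.62
tcp_pos: [458.8, -292.0, 24.8]
tcp_rot: [[0.235, 0.972, 0.0], [0.972, -0.235, -0.0], [-0.0, 0.0, -1.0]]
wrist_force: [-0.4, -0.6, -3.1]
finger_gap: 16.1
gripper_force: 30.0
```

servo_tool --deltas '[[[0, 0, 0.02], [0, 0, 0]], [[0, 0, 0.01], [0, 0, 0]], [[0, 0, 0], [0, 0, 0]]]'

```text
clock: 12.87
tcp_pos: [458.6, -291.8, 21.5]
tcp_rot: [[0.235, 0.972, -0.0], [0.972, -0.235, 0.0], [0.0, -0.0, -1.0]]
wrist_force: [0.3, -0.4, -2.9]
finger_gap: 15.4
gripper_force: 30.0
```

servo_tool --deltas '[[[0, 0, 0.015], [0, 0, 0]], [[0, 0, 0], [0, 0, 0]]]'

```text
clock: 13.03
tcp_pos: [458.8, -292.0, 20.5]
tcp_rot: [[0.235, 0.972, 0.0], [0.972, -0.235, -0.0], [-0.0, 0.0, -1.0]]
wrist_force: [-3.1, 1.6, 5.4]
finger_gap: 16.0
gripper_force: 30.0
```

servo_tool --deltas '[[[0, 0, 0], [0, 0, 0]], [[0, 0, 0], [0, 0, 0]], [[0, 0, 0], [0, 0, 0]], [[0, 0, 0], [0, 0, 0]], [[0, 0, 0], [0, 0, 0]], [[0, 0, 0], [0, 0, 0]], [[0, 0, -0.05], [0, 0, 0]], [[0, 0, -0.15], [0, 0, 0]], [[0, 0, -0.3], [0, 0, 0]], [[0, 0, -0.4], [0, 0, 0]], [[0, 0, -0.4], [0, 0, 0]], [[0, 0, -0.3], [0, 0, 0]]]' --jaw 0

```text
clock: 14.03
tcp_pos: [459.1, -292.1, 183.6]
tcp_rot: [[0.235, 0.972, 0.002], [0.972, -0.235, -0.001], [-0.001, 0.002, -1.0]]
wrist_force: [-0.1, -0.8, -0.1]
finger_gap: 45.6
gripper_force: 0.0
```

```bash
cat > m2.py <<'E'
import m1; from h import *
I=m1.I
def polar(n,c,z,radii,step=4):
    g=cv2.cvtColor(I[n],cv2.COLOR_RGB2GRAY).astype(np.float32); a=np.radians(np.arange(0,360,step))
    P=np.stack([c[0]+np.outer(np.cos(a),radii),c[1]+np.outer(np.sin(a),radii),np.full((len(a),len(radii)),z)],-1)
    px=proj(n,P).reshape(len(a),len(radii),2).astype(np.float32)
    return cv2.remap(g,px[...,0],px[...,1],cv2.INTER_LINEAR)
E
python3 - <<'E'
from m2 import *
o=telemetry.get_obs(); print(o["tcp_pos"],o["finger_gap"],o["clock"])
for n in CAM:
    print(n,"lid on board",m1.edgecirc(n,(459,-289.5),80,34,1,it=2,band=10))
    c=(590.5,36.7)
    for q in((72,1),(72,-1),(66,1),(66,-1)): print(n,"collar",q,m1.edgecirc(n,c,q[0],165,q[1],it=1,band=6))
np.set_printoptions(linewidth=200)
for n in CAM:
    v=polar(n,(590.5,36.7),165,np.array([60,63,66,69,72,75,79]),6); print(n); print(np.c_[np.arange(0,360,6),v].astype(int)[:, :].T)
E
```

```text
[ 461.07 -293.53  185.78] 45.52509823470924 14.1333
scene lid on board (array([ 459.02, -288.02,   80.52]), np.float64(2.1368752031059772), np.int64(178))
scene collar (72, 1) (array([590.29,  37.61,  68.5 ]), np.float64(3.3879001722272672), np.int64(146))
scene collar (72, -1) (array([590.09,  36.96,  71.83]), np.float64(1.8984212890909826), np.int64(90))
scene collar (66, 1) (array([587.95,  39.54,  65.75]), np.float64(1.25750706737325), np.int64(164))
scene collar (66, -1) (array([592.75,  32.23,  66.55]), np.float64(1.7611974143298685), np.int64(100))
top lid on board (array([ 457.08, -294.21,   85.04]), np.float64(3.805790432609305), np.int64(109))
top collar (72, 1) (array([590.74,  36.31,  67.64]), np.float64(2.5128124954551128), np.int64(178))
top collar (72, -1) (array([588.35,  37.48,  73.42]), np.float64(1.1592333610765972), np.int64(85))
top collar (66, 1) (array([589.18,  37.28,  63.97]), np.float64(1.584635156105686), np.int64(180))
top collar (66, -1) (array([590.37,  36.68,  70.33]), np.float64(1.2298510314853932), np.int64(59))
scene
[[  0   6  12  18  24  30  36  42
[... 3192 characters left out ...]
37 137 137 135 129 124 119 115 110 109 104 105 106 115 113 112 106 108 110 108 109 104 104 103 107 106 104 103 103 104 108 109 105 106 107 104 102  99 100 107 114
  116 126 135 136 137 137 137 137 137 137 137]
 [140 140 141 142 142 138 128 137 142 142 142 141 136 132 125 122 112 105  99  92  95 104 101 104 101 107 109 106  96  95  93  91  94  95  88  87  89  90  97  98  93  94  98  97 101 104 110 117 123
  121 128 140 141 141 141 141 141 141 141 142]
 [142 142 143 143 143 137 132 141 144 144 145 145 143 142 141 137 129 119 103  82  86  91  88  91  92  95  96  93  82  80  79  77  79  77  75  75  78  79  86  90  91  97 105 112 117 124 131 136 136
  135 138 142 143 144 144 143 143 143 143 143]]
```

```bash
python3 - <<'E'
from m2 import *
np.set_printoptions(linewidth=220)
g=cv2.cvtColor(I["scene"],cv2.COLOR_RGB2GRAY).astype(np.float32)
def cyl(c,r,zs,an):
    a=np.radians(an); P=np.array([[c[0]+r*np.cos(t),c[1]+r*np.sin(t),z] for z in zs for t in a])
    px=proj("scene",P).astype(np.float32).reshape(len(zs),len(an),2); return cv2.remap(g,px[...,0],px[...,1],cv2.INTER_LINEAR)
c=(590,37)
for r,an,zs in((72,np.arange(216,348,4),[168,163,160,157,154,150,147,143,139,135,131]),(66,np.arange(64,196,4),[160,157,154,150,147,143,139,135]),(66,np.arange(0,64,3),[160,157,154,150,147,143,139,135])):
    print(r); print(np.r_[[np.r_[0,an]],np.c_[zs,cyl(c,r,zs,an)]].astype(int))
E
```

```text
72
[[  0 216 220 224 228 232 236 240 244 248 252 256 260 264 268 272 276 280 284 288 292 296 300 304 308 312 316 320 324 328 332 336 340 344]
 [168 133 124 125 116 115 116 117 117 114 114 117 121  96  38  40  50  71 114 118 118 114 122 122 110 110 115 116 107 116 108 114 110  99]
 [163 114 108 102 101  93  99  84  85  82  82  87  87  59  37  46  67  81  81  86  92  86  85  81  82  82  85  78  79  85  81  74  82  76]
 [160 104  98  95  85  89  81  68  68  65  69  73  74  49  40  58  72  77  76  79  78  77  75  75  74  72  71  74  70  74  70  72  68  69]
 [157  95  91  90  72  82  72  64  64  67  76  75  68  43  49  70  76  80  78  77  77  77  74  75  73  74  75  71  69  71  68  69  68  70]
 [154  88  87  77  71  72  70  63  64  75  89  88  75  68  70  84  89  87  79  78  76  75  74  75  74  73  78  70  69  71  68  68  67  70]
 [150  82  83  68  71  70  85  83  91 109 121 116 100 101 108 107 110 113  83  76  75  73  74  76  74  72  79  72  70  68  69  69  67  71]
 [147  82  77  68  70  73 101 100 111 125 132 130 123 125 124 120 126 121  87  75  75  74  75  77  74  71  74  74  70  68  6
[... 1985 characters left out ...]
5  73  73  74  74  80  75  76  72]
 [157 134 131 131 132 129 135 146 148 146 144 139 118  96  77  72  72  68  69  74  70  72  72]
 [154 128 129 125 132 130 132 140 148 148 146 142 129 104  82  73  71  70  67  71  70  70  71]
 [150 106 117 118 120 126 129 134 142 149 148 146 140 121  94  77  70  69  70  71  71  70  70]
 [147  93 101 111 112 120 122 132 137 142 146 146 140 128 106  83  70  68  70  70  72  70  71]
 [143  74  86 103 103 107 116 120 132 136 138 137 132 127 115  93  74  67  69  70  70  71  72]
 [139  87  82  94 107  97 107 114 120 132 134 131 124 117 110  98  81  71  67  69  71  71  72]
 [135 106  96  89 103 110  97 107 113 120 131 129 122 109  97  92  87  76  70  67  71  72  71]]
```

```bash
python3 - <<'E'
from m2 import *
n="scene"; c=(477,298); cam=CAM[n]["world_from_camera"][:2,3]; b=int(np.degrees(np.arctan2(*(cam-c)[::-1])))
for h in(45,60): print("scene bottom near arc",m1.edgecirc(n,c,62,22,1,it=2,band=9,arc=(b-h,b+h)))
for z in(92,): print("top rim",m1.edgecirc("top",c,62,z,1,it=2,band=8), m1.edgecirc("top",c,62,z,1,it=1,band=8,arc=(25,165)),m1.edgecirc("top",c,62,z,1,it=1,band=8,arc=(195,335)))
# bar top face: light-grey band, mask and rect on plane z=137
for n in CAM:
    g=cv2.cvtColor(I[n],cv2.COLOR_RGB2GRAY).astype(np.float32)
    X=np.arange(405,551,1.0); 
    for t in(-30,-20,-10,0,10,20,30):pass
    xs=np.arange(425,531,5.0); ys=np.arange(275,325,1.0)
    P=np.array([[x,y,137] for x in xs for y in ys]); px=proj(n,P).astype(np.float32).reshape(len(xs),len(ys),2)
    v=cv2.remap(g,px[...,0],px[...,1],cv2.INTER_CUBIC)
    d=np.gradient(cv2.GaussianBlur(v,(1,9),0),axis=1)
    up=ys[d.argmax(1)]; dn=ys[d.argmin(1)]; ok=(dn-up>8)&(dn-up<26)
    print(n,"widths",(dn-up)[ok]); 
    if ok.sum()>4:
        k=np.polyfit(xs[ok],((up+dn)/2)[ok],1); print("yaw",np.degrees(np.arctan(k[0])),"y at 477",np.polyval(k,477))
L=plane("top",[(166.5,202.3),(194.9,198.5)],60); print("lugs top",L[:,:2])
L=plane("scene",[(271+75/8,136+242/8),(271+322/8,136+237/8)],60); print("lugs scene",L[:,:2])
E
```

```text
scene bottom near arc (array([475.76, 304.19,  63.07]), np.float64(1.5726762876737577), np.int64(45))
scene bottom near arc (array([476.46, 303.24,  62.16]), np.float64(1.4057742308746537), np.int64(60))
top rim (array([472.41, 295.63,  63.79]), np.float64(3.0489765381233336), np.int64(177)) (array([476.48, 299.41,  60.88]), np.float64(1.168749242118152), np.int64(70)) (array([469.91, 290.63,  58.65]), np.float64(1.3272267505128441), np.int64(70))
scene widths [12.]
top widths [13. 13. 13. 13. 12. 16. 15. 13. 13. 13. 12. 13. 16. 15. 13. 13. 13. 13.
 12. 12.]
yaw 7.546667364568264 y at 477 302.54616541353374
lugs top [[432.95 352.88]
 [449.6  233.42]]
lugs scene [[448.93 242.69]
 [549.22 314.01]]
```

servo_tool --deltas '[[[0, 0, 0], [0, 0, 0.96]], [[0, 0, 0], [0, 0, 0.96]], [[0, 0, 0], [0, 0, 0.96]], [[0, 0, 0], [0, 0, 0.96]], [[0, 0, 0], [0, 0, 0.96]], [[0, 0, 0], [0, 0, 0.96]], [[0, 0, 0], [0, 0, 0.96]], [[0, 0, 0], [0, 0, 0.96]], [[0, 0, 0], [0, 0, 0.96]], [[0, 0, 0], [0, 0, 0.96]], [[0, 0, 0], [0, 0, 0.96]], [[0, 0, 0], [0, 0, 0.92]], [[0, 0, 0], [0, 0, 0]]]' --jaw -0.5

```text
clock: 15.42
tcp_pos: [458.0, -291.4, 178.6]
tcp_rot: [[0.992, 0.127, -0.002], [0.127, -0.992, 0.001], [-0.002, -0.002, -1.0]]
wrist_force: [-0.5, 0.4, 0.2]
finger_gap: 68.5
gripper_force: 0.0
```

servo_tool --deltas '[[[0.04, -0.2, 0], [0, 0, 0]], [[0.06, -0.36, 0], [0, 0, 0]], [[0.06, -0.36, 0], [0, 0, 0]], [[0.06, -0.36, 0], [0, 0, 0]], [[0.06, -0.36, 0], [0, 0, 0]], [[0.06, -0.36, 0], [0, 0, 0]], [[0.06, -0.36, 0], [0, 0, 0]], [[0.06, -0.36, 0], [0, 0, 0]], [[0.06, -0.36, 0], [0, 0, 0]], [[0.06, -0.36, 0], [0, 0, 0]], [[0.06, -0.36, 0], [0, 0, 0]], [[0.06, -0.36, 0], [0, 0, 0]], [[0.06, -0.36, 0], [0, 0, 0]], [[0.06, -0.36, 0], [0, 0, 0]], [[0.06, -0.36, 0], [0, 0, 0]], [[0.06, -0.36, 0], [0, 0, 0]], [[0.02, -0.2, 0], [0, 0, 0]], [[0, -0.06, 0], [0, 0, 0]], [[0, 0, 0], [0, 0, 0]]]'

```text
clock: 17.0
tcp_pos: [476.2, 302.4, 179.1]
tcp_rot: [[0.991, 0.136, -0.002], [0.136, -0.991, -0.001], [-0.002, 0.001, -1.0]]
wrist_force: [0.7, -0.9, -1.0]
finger_gap: 68.2
gripper_force: 0.0
```

servo_tool --deltas '[[[0, 0, 0.2], [0, 0, 0]], [[0, 0, 0.2], [0, 0, 0]], [[0, 0, 0.15], [0, 0, 0]], [[0, 0, 0.1], [0, 0, 0]], [[0, 0, 0], [0, 0, 0]]]'

```text
clock: 17.42
tcp_pos: [475.8, 299.8, 112.9]
tcp_rot: [[0.991, 0.131, -0.003], [0.131, -0.991, -0.002], [-0.003, 0.001, -1.0]]
wrist_force: [0.3, -0.4, -0.7]
finger_gap: 68.7
gripper_force: 0.0
```

servo_tool --deltas '[[[0, 0, 0.1], [0, 0, 0]], [[0, 0, 0.1], [0, 0, 0]], [[0, 0, 0.1], [0, 0, 0]], [[0, 0, 0.06], [0, 0, 0]], [[0, 0, 0], [0, 0, 0]]]'

```text
clock: 17.83
tcp_pos: [476.2, 301.2, 77.6]
tcp_rot: [[0.991, 0.131, -0.002], [0.131, -0.991, -0.001], [-0.002, 0.001, -1.0]]
wrist_force: [-0.4, 0.6, -0.4]
finger_gap: 68.2
gripper_force: 0.0
```

Close on the sieve's bar.

servo_tool --deltas '[[[0, 0, 0], [0, 0, 0]], [[0, 0, 0], [0, 0, 0]], [[0, 0, 0], [0, 0, 0]], [[0, 0, 0], [0, 0, 0]], [[0, 0, 0], [0, 0, 0]], [[0, 0, 0], [0, 0, 0]], [[0, 0, 0], [0, 0, 0]], [[0, 0, 0], [0, 0, 0]], [[0, 0, 0], [0, 0, 0]], [[0, 0, 0], [0, 0, 0]], [[0, 0, 0], [0, 0, 0]]]' --jaw 1 --squeeze 50

```text
clock: 18.75
tcp_pos: [476.8, 301.6, 79.0]
tcp_rot: [[0.991, 0.131, -0.0], [0.131, -0.991, -0.0], [-0.0, 0.0, -1.0]]
wrist_force: [0.2, 1.6, -1.6]
finger_gap: 15.8
gripper_force: 50.0
```

servo_tool --deltas '[[[0, 0, -0.05], [0, 0, 0]], [[0, 0, -0.1], [0, 0, 0]], [[0, 0, 0], [0, 0, 0]]]'

```text
clock: 19.0
tcp_pos: [477.7, 302.0, 95.9]
tcp_rot: [[0.991, 0.131, 0.001], [0.131, -0.991, 0.001], [0.002, -0.001, -1.0]]
wrist_force: [0.7, 0.2, -4.0]
finger_gap: 15.8
gripper_force: 50.0
```

servo_tool --deltas '[[[0, 0, -0.2], [0, 0, 0]], [[0, 0, -0.3], [0, 0, 0]], [[0, 0, -0.3], [0, 0, 0]], [[0, 0, -0.3], [0, 0, 0]], [[0, 0, -0.25], [0, 0, 0]], [[0, 0, -0.15], [0, 0, 0]], [[0, 0, 0], [0, 0, 0]], [[0, 0, 0], [0, 0, 0]], [[0, 0, 0], [0, 0, 0]]]'

```text
clock: 19.75
tcp_pos: [476.3, 301.2, 242.8]
tcp_rot: [[0.991, 0.131, -0.001], [0.131, -0.991, -0.001], [-0.001, 0.001, -1.0]]
wrist_force: [-0.2, 0.3, -4.2]
finger_gap: 15.8
gripper_force: 50.0
```

```bash
python3 - <<'E'
from m2 import *
o=telemetry.get_obs(); p=o["tcp_pos"];R=o["tcp_rot"]; print(p,R[:2,0],o["wrist_force"],o["torque"],o["clock"])
n="scene"; c=p[:2]; cam=CAM[n]["world_from_camera"][:2,3]; b=int(np.degrees(np.arctan2(*(cam-c)[::-1])))
for h in(40,60,75): print("bottom near arc",m1.edgecirc(n,c,62,p[2]-57,1,it=2,band=9,arc=(b-h,b+h)))
for n in CAM:
    # collar mouth (inner edge, r 66) and outer edge
    print(n,"lid",m1.edgecirc(n,(459.3,-288.7),80,34,1,it=1,band=8,arc=(0,360)))
E
```

```text
[476.23 301.2  242.53] [0.99 0.13] [ 0.24  0.03 -5.65] [ 0.08  0.06 -0.01] 19.85
bottom near arc (array([475.16, 304.78,  64.81]), np.float64(0.9838950563698108), np.int64(40))
bottom near arc (array([475.98, 302.81,  62.86]), np.float64(1.1443206874087781), np.int64(60))
bottom near arc (array([476.29, 300.81,  61.38]), np.float64(1.2773968400974054), np.int64(75))
scene lid (array([ 459.34, -288.1 ,   80.37]), np.float64(1.3208489546120035), np.int64(180))
top lid (array([ 458.78, -288.32,   79.62]), np.float64(1.4203724694465922), np.int64(180))
```

servo_tool --deltas '[[[0, 0, 0], [0, 0, -0.85]], [[0, 0, 0], [0, 0, -0.85]], [[0, 0, 0], [0, 0, -0.85]], [[0, 0, 0], [0, 0, -0.85]], [[0, 0, 0], [0, 0, -0.85]], [[-0.025, 0.15, 0], [0, 0, 0]], [[-0.051, 0.3, 0], [0, 0, 0]], [[-0.051, 0.3, 0], [0, 0, 0]], [[-0.051, 0.3, 0], [0, 0, 0]], [[-0.051, 0.3, 0], [0, 0, 0]], [[-0.051, 0.3, 0], [0, 0, 0]], [[-0.051, 0.3, 0], [0, 0, 0]], [[-0.051, 0.3, 0], [0, 0, 0]], [[-0.051, 0.3, 0], [0, 0, 0]], [[-0.034, 0.2, 0], [0, 0, 0]], [[-0.015, 0.085, 0], [0, 0, 0]], [[0, 0, 0], [0, 0, 0]], [[0, 0, 0], [0, 0, 0]], [[0, 0, 0], [0, 0, 0]]]'

```text
clock: 21.43
tcp_pos: [590.5, 38.5, 243.5]
tcp_rot: [[0.838, 0.546, -0.001], [0.546, -0.838, 0.0], [-0.001, -0.001, -1.0]]
wrist_force: [0.5, -0.3, -5.2]
finger_gap: 15.9
gripper_force: 50.0
```

```bash
python3 - <<'E'
from m2 import *
o=telemetry.get_obs(); p=o["tcp_pos"];R=o["tcp_rot"]; print(p,np.degrees(np.arctan2(R[1,0],R[0,0])),o["clock"],o["joints"][5])
s=I["scene"]
a=cv2.resize(s[135:235,235:345,::-1],None,fx=6,fy=6,interpolation=cv2.INTER_CUBIC); a=cv2.convertScaleAbs(a,alpha=2,beta=25)
def mk(P,col):
    for q in proj("scene",P): cv2.circle(a,tuple(np.int32((q+.5-[235,135])*6)),3,col,-1)
zc=p[2]+.5
for k in(0,120,-120):
    t=np.radians(k)+np.arctan2(R[1,0],R[0,0]); mk([[p[0]+73*np.cos(t),p[1]+73*np.sin(t),zc-19.5]],(0,0,255))
    for t in np.radians([33+k-10,33+k+10]): mk([[590.3+72*np.cos(t),37+72*np.sin(t),165]],(0,255,0))
mk([[590.3+72*np.cos(t),37+72*np.sin(t),165] for t in np.arange(0,6.28,.2)],(255,0,0))
mk([[p[0]+62*np.cos(t),p[1]+62*np.sin(t),zc-57.5] for t in np.arange(0,6.28,.2)],(0,255,255))
cv2.imwrite("pics/crop7.png",a)
E
```

```text
[590.71  38.63 243.9 ] 33.0983219353194 21.5333 1.018906057385533
```

View pics/crop7.png

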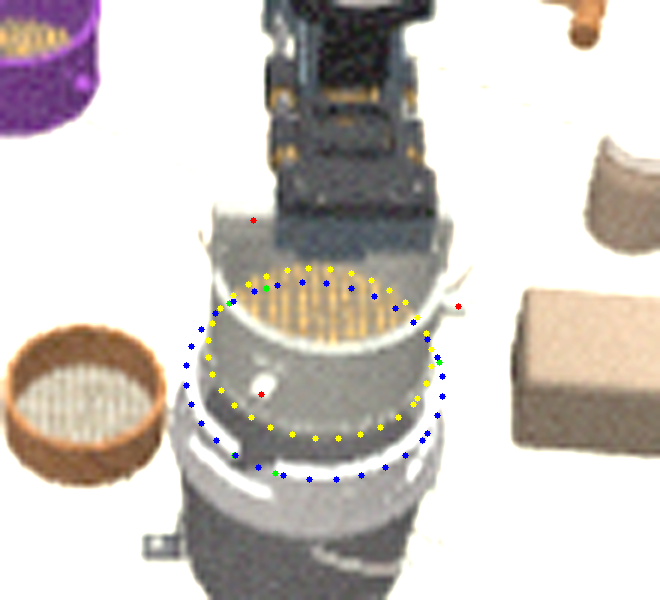

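The sieve hangs straight over the collar: lugs show at (263,385) and (452,303) in the crop, with the near slot at (256,464) below the near lug, matching my predictions. Going down slowly.

servo_tool --deltas '[[[-0.012, 0.011, 0.05], [0, 0, 0]], [[0, 0, 0.08], [0, 0, 0]], [[0, 0, 0.08], [0, 0, 0]], [[0, 0, 0.05], [0, 0, 0]], [[0, 0, 0.05], [0, 0, 0]], [[0, 0, 0], [0, 0, 0]]]'

```text
clock: 22.03
tcp_pos: [590.0, 36.1, 211.6]
tcp_rot: [[0.838, 0.545, -0.002], [0.545, -0.838, -0.0], [-0.002, -0.001, -1.0]]
wrist_force: [-0.1, -0.1, -3.7]
finger_gap: 15.9
gripper_force: 50.0
```

servo_tool --deltas '[[[0, 0, 0.05], [0, 0, 0]], [[0, 0, 0.05], [0, 0, 0]], [[0, 0, 0.05], [0, 0, 0]], [[0, 0, 0], [0, 0, 0]]]'

```text
clock: 22.37
tcp_pos: [590.2, 36.1, 197.0]
tcp_rot: [[0.838, 0.545, -0.001], [0.545, -0.838, -0.0], [-0.001, -0.001, -1.0]]
wrist_force: [0.1, -0.4, -4.9]
finger_gap: 15.7
gripper_force: 50.0
```

servo_tool --deltas '[[[0, 0, 0.04], [0, 0, 0]], [[0, 0, 0.04], [0, 0, 0]], [[0, 0, 0.03], [0, 0, 0]], [[0, 0, 0], [0, 0, 0]]]'

```text
clock: 22.7
tcp_pos: [590.3, 36.1, 186.4]
tcp_rot: [[0.838, 0.545, -0.001], [0.545, -0.838, -0.0], [-0.001, -0.001, -1.0]]
wrist_force: [-0.0, 0.1, -4.9]
finger_gap: 15.7
gripper_force: 50.0
```

servo_tool --deltas '[[[0, 0, 0.03], [0, 0, 0]], [[0, 0, 0.03], [0, 0, 0]], [[0, 0, 0], [0, 0, 0]]]'

```text
clock: 22.95
tcp_pos: [590.4, 36.1, 180.5]
tcp_rot: [[0.838, 0.545, -0.001], [0.545, -0.838, -0.0], [-0.001, -0.0, -1.0]]
wrist_force: [-0.7, 0.4, -3.6]
finger_gap: 15.4
gripper_force: 50.0
```

servo_tool --deltas '[[[0, 0, 0.04], [0, 0, 0]], [[0, 0, 0.04], [0, 0, 0]], [[0, 0, 0.03], [0, 0, 0]], [[0, 0, 0], [0, 0, 0]]]'

```text
clock: 23.28
tcp_pos: [590.3, 36.1, 169.3]
tcp_rot: [[0.838, 0.545, -0.001], [0.545, -0.838, -0.0], [-0.001, -0.001, -1.0]]
wrist_force: [-0.5, -1.8, -4.5]
finger_gap: 15.8
gripper_force: 50.0
```

servo_tool --deltas '[[[0, 0, 0.03], [0, 0, 0]], [[0, 0, 0.02], [0, 0, 0]], [[0, 0, 0], [0, 0, 0]]]'

```text
clock: 23.53
tcp_pos: [590.5, 36.2, 164.7]
tcp_rot: [[0.838, 0.545, -0.001], [0.545, -0.838, 0.0], [-0.0, -0.0, -1.0]]
wrist_force: [-0.7, -0.4, -4.8]
finger_gap: 15.9
gripper_force: 50.0
```

servo_tool --deltas '[[[0, 0, 0], [0, 0, 0.4]], [[0, 0, 0], [0, 0, 0.5]], [[0, 0, 0], [0, 0, 0.5]], [[0, 0, 0], [0, 0, 0.5]], [[0, 0, 0], [0, 0, 0.4]], [[0, 0, 0], [0, 0, 0]]]'

```text
clock: 24.03
tcp_pos: [590.8, 36.1, 165.2]
tcp_rot: [[0.945, 0.328, 0.0], [0.328, -0.945, 0.0], [0.0, 0.0, -1.0]]
wrist_force: [0.4, 0.9, -4.4]
finger_gap: 15.5
gripper_force: 50.0
```

servo_tool --deltas '[[[0, 0, 0], [0, 0, 0.5]], [[0, 0, 0], [0, 0, 0.5]], [[0, 0, 0], [0, 0, 0.5]], [[0, 0, 0], [0, 0, 0.5]], [[0, 0, 0], [0, 0, 0.5]], [[0, 0, 0], [0, 0, 0]]]'

```text
clock: 24.53
tcp_pos: [590.8, 36.1, 165.2]
tcp_rot: [[0.997, 0.073, 0.0], [0.073, -0.997, 0.0], [0.0, -0.0, -1.0]]
wrist_force: [-0.2, -0.1, -4.5]
finger_gap: 15.8
gripper_force: 50.0
```

servo_tool --deltas '[[[0, 0, 0], [0, 0, 0.5]], [[0, 0, 0], [0, 0, 0.5]], [[0, 0, 0], [0, 0, 0.37]], [[0, 0, 0], [0, 0, 0]]]'

```text
clock: 24.87
tcp_pos: [590.7, 36.1, 165.2]
tcp_rot: [[0.998, -0.069, 0.0], [-0.069, -0.998, 0.0], [0.0, -0.0, -1.0]]
wrist_force: [-0.2, -0.8, -3.9]
finger_gap: 15.8
gripper_force: 50.0
```

servo_tool --deltas '[[[0, 0, 0.02], [0, 0, 0]], [[0, 0, 0.02], [0, 0, 0]], [[0, 0, 0], [0, 0, 0]]]'

```text
clock: 25.12
tcp_pos: [590.4, 36.1, 160.6]
tcp_rot: [[0.998, -0.068, -0.001], [-0.068, -0.998, -0.0], [-0.001, 0.0, -1.0]]
wrist_force: [-0.4, -0.6, -5.2]
finger_gap: 15.4
gripper_force: 50.0
```

```bash
python3 - <<'E'
from h import *
o=telemetry.get_obs();R=o["tcp_rot"];print(o["tcp_pos"],o["wrist_force"],o["torque"],np.degrees(np.arctan2(R[1,0],R[0,0])))
E
```

```text
[590.44  36.14 160.61] [-0.39 -0.58 -5.2 ] [ 0.03  0.   -0.01] -3.879881484650575
```

servo_tool --deltas '[[[0, 0, 0.02], [0, 0, 0]], [[0, 0, 0.02], [0, 0, 0]], [[0, 0, 0], [0, 0, 0]]]'

```text
clock: 25.37
tcp_pos: [590.5, 36.1, 156.6]
tcp_rot: [[0.998, -0.069, -0.001], [-0.069, -0.998, -0.0], [-0.001, 0.0, -1.0]]
wrist_force: [0.1, -0.3, -4.6]
finger_gap: 15.6
gripper_force: 50.0
```

servo_tool --deltas '[[[0, 0, 0.015], [0, 0, 0]], [[0, 0, 0], [0, 0, 0]]]'

```text
clock: 25.53
tcp_pos: [590.6, 36.1, 155.4]
tcp_rot: [[0.998, -0.069, -0.0], [-0.069, -0.998, 0.0], [-0.0, -0.0, -1.0]]
wrist_force: [-0.7, -0.1, -4.6]
finger_gap: 15.8
gripper_force: 50.0
```

servo_tool --deltas '[[[0, 0, 0.01], [0, 0, 0]], [[0, 0, 0], [0, 0, 0]]]'

```text
clock: 25.7
tcp_pos: [590.9, 36.2, 154.9]
tcp_rot: [[0.998, -0.069, 0.0], [-0.069, -0.998, 0.0], [0.0, -0.0, -1.0]]
wrist_force: [-1.0, -0.1, -0.6]
finger_gap: 15.4
gripper_force: 50.0
```

servo_tool --deltas '[[[0, 0, 0.01], [0, 0, 0]], [[0, 0, 0], [0, 0, 0]]]'

```text
clock: 25.87
tcp_pos: [590.9, 36.3, 154.7]
tcp_rot: [[0.998, -0.069, 0.0], [-0.069, -0.998, 0.0], [0.0, -0.0, -1.0]]
wrist_force: [-8.0, 2.4, 13.2]
finger_gap: 15.5
gripper_force: 50.0
```

servo_tool --deltas '[[[0, 0, -0.01], [0, 0, 0]], [[0, 0, 0], [0, 0, 0]]]'

```text
clock: 26.03
tcp_pos: [590.9, 36.2, 154.9]
tcp_rot: [[0.998, -0.069, 0.001], [-0.069, -0.998, 0.0], [0.001, -0.0, -1.0]]
wrist_force: [1.1, 1.3, -0.2]
finger_gap: 16.1
gripper_force: 50.0
```

servo_tool --deltas '[[[0, 0, 0], [0, 0, 0]], [[0, 0, 0], [0, 0, 0]], [[0, 0, 0], [0, 0, 0]], [[0, 0, 0], [0, 0, 0]], [[0, 0, 0], [0, 0, 0]], [[0, 0, 0], [0, 0, 0]], [[0, 0, -0.05], [0, 0, 0]], [[0, 0, -0.1], [0, 0, 0]], [[0, 0, -0.2], [0, 0, 0]], [[0, 0, -0.3], [0, 0, 0]], [[0, 0, -0.3], [0, 0, 0]], [[0, 0, -0.3], [0, 0, 0]], [[0, 0, 0], [0, 0, 0]]]' --jaw 0

```text
clock: 27.12
tcp_pos: [593.5, 36.2, 286.9]
tcp_rot: [[0.998, -0.069, 0.009], [-0.069, -0.998, 0.0], [0.009, -0.001, -1.0]]
wrist_force: [1.0, -0.8, 2.1]
finger_gap: 45.6
gripper_force: 0.0
```

servo_tool --deltas '[[[-0.3, 0, -0.1], [0, 0, 0]], [[-0.3, 0, 0], [0, 0, 0]], [[-0.3, 0, 0], [0, 0, 0]], [[0, -0.3, 0], [0, 0, 0]], [[0, -0.3, 0], [0, 0, 0]], [[0, -0.3, 0], [0, 0, 0]], [[0, -0.3, 0], [0, 0, 0]], [[0, -0.3, 0], [0, 0, 0]], [[0, -0.3, 0], [0, 0, 0]], [[0, -0.3, 0], [0, 0, 0]], [[0, 0, 0], [0, 0, 0]], [[0, 0, 0], [0, 0, 0]]]'

```text
clock: 28.12
tcp_pos: [515.4, 252.9, 289.9]
tcp_rot: [[0.998, -0.067, 0.0], [-0.067, -0.998, -0.0], [0.0, 0.0, -1.0]]
wrist_force: [0.6, -0.7, 0.0]
finger_gap: 46.0
gripper_force: 0.0
```

```bash
python3 - <<'E'
from m2 import *
o=telemetry.get_obs(); print(o["tcp_pos"],o["finger_gap"],o["clock"])
# sieve rim (outer r62 at z=168) vs collar; bar top z=213
for n in CAM:
    print(n,"lid",m1.edgecirc(n,(459.3,-288.7),80,34,1,it=1,band=8))
    print(n,"rim bright",m1.edgecirc(n,(590.5,36.7),62,168,1,it=1,band=5),m1.edgecirc(n,(590.5,36.7),62,168,-1,it=1,band=5))
a=[cv2.imread("pics/scene0.png"),I["scene"][:,:,::-1]]
d=cv2.absdiff(*a).max(2)>45; cs=cv2.findContours(cv2.morphologyEx(d.astype(np.uint8),cv2.MORPH_OPEN,np.ones((3,3))),0,2)[0]
print([cv2.boundingRect(c) for c in cs if cv2.contourArea(c)>20])
# bar of sieve: bright band at z=213 along yaw -4, compare rotation hypotheses and heights
g=cv2.cvtColor(I["scene"],cv2.COLOR_RGB2GRAY).astype(np.float32)
for z in(213,220):
  for yw in(-10,-7,-4,-1,2,33):
    t=np.radians(yw);u=np.array([np.cos(t),np.sin(t),0]);v=np.array([-u[1],u[0],0])
    P=[np.array([590.5,36.5,z])+u*i+v*j for j in(-14,-8,0,8,14) for i in range(-55,56,5)]
    px=proj("scene",P).astype(np.float32).reshape(5,-1,2); print(z,yw,cv2.remap(g,px[...,0],px[...,1],1).mean(1))
E
```

```text
[515.38 251.44 289.82] 45.68314195891593 28.2167
scene lid (array([ 459.33, -288.1 ,   80.46]), np.float64(1.2778107651449424), np.int64(180))
scene rim bright (array([591.11,  36.41,  61.55]), np.float64(3.069734423244084), np.int64(157)) (array([589.38,  34.63,  60.13]), np.float64(1.559362170714623), np.int64(77))
top lid (array([ 458.66, -288.42,   79.65]), np.float64(1.3812439793923839), np.int64(180))
top rim bright (array([590.1 ,  36.82,  59.61]), np.float64(2.6638929650897882), np.int64(167)) (array([590.84,  33.29,  61.23]), np.float64(2.371670465329999), np.int64(36))
[(177, 249, 47, 42), (303, 188, 9, 15), (264, 186, 7, 12), (279, 180, 23, 8), (0, 178, 83, 137), (18, 152, 8, 11), (278, 143, 35, 35), (119, 132, 10, 9), (166, 73, 45, 65), (274, 41, 55, 84), (316, 39, 11, 13), (298, 24, 14, 11), (178, 4, 7, 15), (202, 3, 10, 6), (203, 0, 93, 52), (27, 0, 100, 108)]
213 -10 [ 62.88  82.18 110.99 108.5   97.17]
213 -7 [ 60.93  80.17 111.86 103.07  95.98]
213 -4 [ 60.41  78.88 112.58  97.09  96.44]
213 -1 [ 61.83  79.6  111.16  91.38  97.58]
213 2 [ 64.38  81.24 105.77  88.71  98.2 ]
213 33 [74.77 77.77 81.76 84.68 95.37]
220 -10 [ 79.67 103.36 116.83  99.47 107.95]
220 -7 [ 77.42 106.17 112.66  96.95 110.82]
220 -4 [ 76.08 107.65 104.87  97.5  113.84]
220 -1 [ 77.29 106.37  97.29  98.03 117.25]
220 2 [ 79.76 102.27  93.41  97.77 120.93]
220 33 [ 78.59  81.81  84.03  95.98 117.16]
```

The bar lies at locked height and angle, the lid is centred on the board, and nothing else has moved. Handing in.

```bash
python3 -c "from cell import job_done; print(job_done())"
```

```text
the job is handed in; nothing more can be done
None
```

I took the lid off and laid it handle up within about 1 mm of the board's middle, then hung the sieve and twisted it clockwise until the lugs dropped into the notches at the expected locked depth. I let go with the arm clear and handed the job in at about 28 s; no verdict was returned.

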